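Take in donated cans: unpin, unlatch and refill the food-drive chest

TASK

Stow the small donated food cans in the grey collection chest: draw the locking pin out of the cover and park it hanging in the fork-shaped notch on the chest's side, turn the black quarter-turn knob clockwise to release the cover, lift the cover off and lay it right way up on the black desk pad. Put every small can that stands on the desk into the chest, then put the cover back on so that it sits down flush on the rim and turn the knob back anticlockwise to latch it, leaving the pin parked in the notch. Leave everything else on the desk where it is.

Things in the scene. Friction and masses are not known exactly. Their poses are not given: they have to be found in the camera images.
- chest: the grey sheet-metal chest, fixed to the desk; origin under its centre on the desk, x along its long sides, y to the side away from the notch, z up. 230 mm along x, 186 mm along y, 86 mm tall; walls and floor 5 mm thick: inside 220 x 176 mm, 81 mm deep, open-topped under its cover
- mouth (a point): centre of the chest's mouth, level with its rim, 86 mm above the desk; axes as the chest's. Two small steel keepers stick 20 mm inwards from the middles of the two long walls at rim level (each 30 mm long along x, 4 mm thick)
- notch (a point): where the parked pin's centre belongs, 61 mm above the desk, 39 mm out from the chest's -y wall; axes as the chest's. A level fork plate (6 mm thick, 46 mm wide, top 56 mm above the desk) stands out 55 mm there. Its 14 mm wide slot starts 27 mm from the wall and opens outwards (-y), and also upwards. The pin hangs by its flange down on the fork, anywhere along the slot
- pin_mid (a point): steel locking pin, 70 mm long, 0.06 kg; this point is its centre, z along it to the head. Lowest 30 mm: shank 10 mm in diameter; then a flange 26 mm in diameter, 4 mm thick; then the grip head. At the start it stands upright, flange on the knob's ear, shank through ear and cover 80 mm from the knob's axis, and stops the knob turning; draw it 35 mm straight up to free it
- pin_head (a point): middle of the pin's grip head, a plain upright cylinder 18 mm in diameter and 36 mm tall; 17 mm above the pin's centre
- cover_mid (a point): centre of the loose aluminium cover plate, 236 x 192 mm, 6 mm thick, about 0.48 kg with its knob; x along its length, z up. Fitted, it lines up with the chest (either way round), 3 mm above the mouth point. Four tapered feet 15 mm long under its corners (98 mm along x, 76 mm along y from the centre) drop into the mouth with 4 mm play, and it stands on them on the pad
- knob_grip (a point): black wing knob on the cover's centre; this point is on its axis at grip height, 31 mm above the cover's centre. Wing: 56 mm along this point's x, 16 mm thick along y, from 18 mm below to 16 mm above this point; also the handle to lift the cover by. A flat ear 30 mm wide, 2 to 8 mm above the plate, reaches 95 mm from the axis on the -x side and carries the pin hole
- knob (a joint): angle of the knob on the cover (rad): 0 latched, wing along the cover; grows clockwise seen from above; 1.5 at its stop, wing across the cover, released. Stays where left (friction 0.12 N m, so the cover does not swing while carried). Below the plate turns a tongue 160 mm long, set across the wing, 7 to 12 mm below the plate; at 0 it catches under the keepers
- pad_mid (a point): centre of the top face of the black rubber desk pad, 250 x 200 mm, 3 mm thick, fixed flat on the desk in front of the robot
- can1_mid (a point): small round food can, 56 mm in diameter and 62 mm tall, 0.12 to 0.24 kg, plain metal ends and a plain blue label; this point is its centre, half-way up; z is the can's own axis. It starts standing on the right half of the desk. None if this can is absent
- can2_mid (a point): small round food can, 56 mm in diameter and 62 mm tall, 0.12 to 0.24 kg, plain metal ends and a plain blue label; this point is its centre, half-way up; z is the can's own axis. It starts standing on the right half of the desk. None if this can is absent
- can3_mid (a point): small round food can, 56 mm in diameter and 62 mm tall, 0.12 to 0.24 kg, plain metal ends and a plain blue label; this point is its centre, half-way up; z is the can's own axis. It starts standing on the right half of the desk. None if this can is absent
- can4_mid (a point): small round food can, 56 mm in diameter and 62 mm tall, 0.12 to 0.24 kg, plain metal ends and a plain blue label; this point is its centre, half-way up; z is the can's own axis. It starts standing on the right half of the desk. None if this can is absent
Things that resemble listed ones, but are neither listed nor needed, are in the scene too. What is shaped like the part that bears can3_mid but pink or yellow is not meant.

How it is judged:
By the outcome, as a careful person would: the job done as asked, in the order asked, and still so for the second after the job is handed in, with the robot touching nothing.
Of can1, can2, can3, can4 only 2 to 4 are there at a start; the rules pass over those that are not, and their reading is None.
At some moment in a run one of can1, can2, can3, can4 may be knocked a few centimetres aside while the robot is not near it.
It also fails if it takes over 210 s, if anything falls off the work surface, if the arm or the gripper's body presses on something with over 40 N, if the wrist force passes 120 N, or if a joint passes its speed limit or range.

ROBOT

A 7-joint arm with a two-finger parallel gripper is mounted at the origin on the work surface. World frame = base frame: x ahead of the robot, y to its left, z up, the work surface at z = 0. Lengths are in m, angles in rad, forces in N, time in s.
With the tool pointing down it reaches from about 0.4 to 0.85 m from the base axis. Payload 10.4 kg.
Tool frame: the origin (TCP) lies on the centre line of the jaws, within the pads' length; the fingertips stand r.finger_overhang ahead of it and the grasp point (between the pads) lies 5 mm behind it (r.finger_overhang is the distance from the TCP to the fingertips, in m); z points along the fingers, y is the line along which they close (so a half turn about z gives the same grasp; the last joint's range is limited). The gripper opens to 87 mm and grips with 3 to 60 N. Pads are 19 mm wide; open, the fingers measure 117 mm over their backs; the gripper's body (75 mm by 190 mm) begins 51 mm behind the grasp point.
Start: joints at [1.124, 0.332, -0.065, 1.46, 0.022, 1.35, -0.088], TCP at [0.257, -0.57, 0.208] pointing down, gripper open.
Joint ranges: [-2.6, 2.6], [-0.5, 2.12], [-1.47, 1.34], [0.16, 2.42], [-1.27, 4.41], [0.06, 2.06], [-2.6, 2.6]. Speed limits (rad/s): [2.22, 2.22, 2.79, 2.79, 3.14, 3.14, 3.14].

INTERFACE

Orientations are given as a unit quaternion [x, y, z, w].
In Python, from bench import read_state, viewer, r gives the robot as it stands.
- The arm moves only by the tool carry_out, never from a script. Its argument "moves" is a list of rows, each a list of 6 numbers: the shift along the tool's x, y, z in units of 40 mm (1.0 is 40 mm), then the turn, a rotation vector about the tool's x, y, z in units of 8 degrees (1.0 is 8 degrees). A call has 1 to 20 rows; each row shifts and turns the commanded pose from where the row before left it, along the tool's axes as they then stand; what a row does not reach is not made up. A row lasts 1/8 s, in which the tool goes at most 62.5 mm and 10.7 degrees, less where a joint would pass 70% of its speed; a pose out of reach is approached as far as the arm can. A call is refused whole if a number of a shift passes 1 or a number of a turn 1, either way. A call with a gripper value outside its range is refused whole. "fingers" is the finger opening in mm, from 0 to 87, set as the call begins (left out, the last holds). The fingers move at their own pace and stop on an object; "force" is the grip in N (left out, the last holds). Time passes only in rows, so rows that do not move let the fingers close. It gives the time, the measured TCP pose, the force, the opening and the grip force at its end, in the units of the state.
- read_state(): the state, without advancing time (a new reading comes with each control period).
- viewer.camera(name): name is "side" or "top" or "wrist"; returns a dict with "pixels" (420x560x3 uint8, red, green, blue), "range_z" (420x560 float32, m along the optical axis (not along the pixel's ray), 0 where there is no reading), "fx", "fy", "cx", "cy" (pixels), "xyz" and "orientation" of the camera in the world. Camera axes: x right, y down, z forward; pixel columns grow to the right and rows downward; lengths in m; the calibration is good to about 2 mm. A picture is of the moment at which its call begins.
- r.close_job(): hands the job in; it is judged then, once.
The state is a dict: "time": time; "joint_positions": joint angles; "joint_vel": joint speeds; "joint_torque": joint torques, N m; "ee_pos": TCP position; "eef_rot": TCP orientation; "ft_force": force on the tool from outside, world axes, zero at the start; "torque": the same for the moment, N m; "width": finger opening in m; "grip_force": force on a finger pad.
Only numpy, scipy, OpenCV 4.12 (cv2) and the standard library are available. Lean on these libraries where they do the work, as an engineer would, in place of code of your own. Each camera call takes 0.05 s, during which the arm holds its last target. There are 200 camera calls.

## Working session

There is one attempt and no reset: what is moved stays moved. The work goes in short steps, Python scripts to look and compute and a tool call to move; the robot and the scene stay as the last step left them, time stands still between calls to the robot, and variables do not carry over. Pictures are saved under pics/ and viewed, at most 14 in all, crops included, and the job is handed in when it is done.

Besides the shell and the picture viewer there is one more tool, called after "Emit:" as a command line: name --pt "numbers of a row" for each row, then --argument value for the rest. carry_out: Moves the arm, as the interface text tells. Its arguments: {"type":"object","properties":{"moves":{"type":"array","items":{"type":"array","items":{"type":"number"}}},"fingers":{"type":"number"},"force":{"type":"number"}},"required":["moves"]}

```bash
mkdir -p pics; ls
cat > h.py <<'E'
import numpy as np, cv2
from scipy.spatial.transform import Rotation as R
from bench import read_state, viewer, r
def cam(n):
    c=viewer.camera(n); return c
def world(c):
    h,w=c["range_z"].shape; u,v=np.meshgrid(np.arange(w),np.arange(h)); z=c["range_z"]
    P=np.stack([(u-c["cx"])/c["fx"]*z,(v-c["cy"])/c["fy"]*z,z],-1)
    W=P@R.from_quat(c["orientation"]).as_matrix().T+np.array(c["xyz"]); W[z==0]=np.nan; return W
def save(c,f): cv2.imwrite("pics/"+f,c["pixels"][:,:,::-1]); np.savez("pics/"+f+".npz",W=world(c),p=c["pixels"])
def plan(target,yaw=None):
    """shift in tool axes (units of 40mm) and yaw about tool z (units of 8deg)"""
    s=read_state(); M=R.from_quat(s["eef_rot"]); d=M.inv().apply(np.array(target)-s["ee_pos"])/0.04
    return d.round(2)
E
python3 - <<'E'
from h import *
for n in("top","side"):
    c=cam(n); save(c,n+"1.png"); print(n,c["xyz"],c["orientation"],c["fx"])
s=read_state(); print(s, r.finger_overhang); print(R.from_quat(s["eef_rot"]).as_matrix().round(3))
E
```

```text
pics
top [ 0.25272995 -0.02462174  1.16802782] [ 0.71101848 -0.69389391  0.07980347 -0.08121188] 440.9180078534788
side [0.16540568 0.50165132 0.83047282] [-0.25284358  0.90369654 -0.33498212  0.08479185] 397.17069129689037
{'time': 0.1, 'joint_positions': array([ 1.12437909,  0.33283482, -0.06469395,  1.46083419,  0.02159093,
        1.34990753, -0.08852678]), 'joint_vel': array([-0.0023404 , -0.00249983, -0.00019509, -0.00128413, -0.00040543,
       -0.00108649, -0.00022328]), 'joint_torque': array([ 1.85548008e-03, -6.24542856e+01,  2.48291373e-02, -3.90713632e+01,
       -6.14979188e-02,  3.66441370e-02,  5.56466830e-06]), 'ee_pos': array([ 0.25687477, -0.56937751,  0.20702822]), 'eef_rot': array([ 9.77632718e-01,  2.10318455e-01, -1.60050978e-04, -6.24275503e-04]), 'ft_force': array([-0.32287739,  0.19615936,  0.0686217 ]), 'torque': array([-0.02065886, -0.01338215,  0.0045547 ]), 'grip_force': 0.0, 'width': 0.08687167153695206} 0.014
[[ 0.912  0.411 -0.001]
 [ 0.411 -0.912  0.001]
 [-0.    -0.001 -1.   ]]
```

View pics/top1.png

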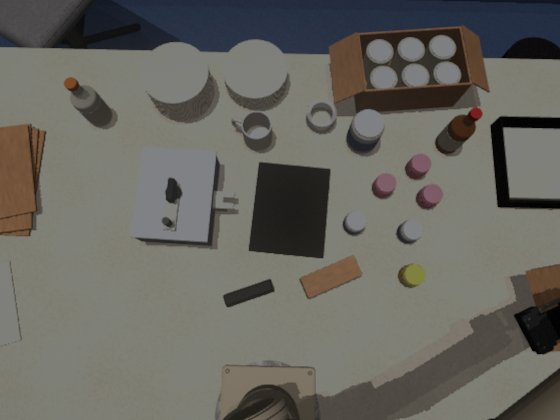

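View pics/side1.png

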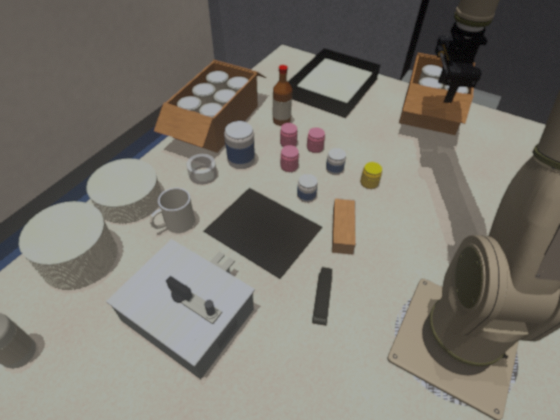

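```bash
cat > m.py <<'E'
from h import *
import sys
d=np.load("pics/top1.png.npz"); W=d["W"]; p=d["p"].astype(int)
def rect(name,mask,box):
    u0,u1,v0,v1=box; m=np.zeros(mask.shape,bool); m[v0:v1,u0:u1]=mask[v0:v1,u0:u1]
    P=W[m]; (c,s,a)=cv2.minAreaRect(P[:,:2].astype(np.float32)); print(name,m.sum(),np.round(c,4),np.round(s,4),round(a,2),"z",np.round(np.median(P[:,2]),4)); return P
Z=W[...,2]
rect("plate",(Z>.082)&(Z<.102),(120,230,140,250))
rect("pad",(p.sum(-1)<130),(245,335,155,262))
P=rect("wing",(Z>.117)&(Z<.15),(150,190,165,206))
P=rect("pin",(Z>.11),(155,182,208,235)); print(P[:,2].max(),P.mean(0))
rect("ear",(Z>.095)&(Z<.105),(150,190,165,240))
rect("fork",(Z>.04)&(Z<.07),(212,245,180,220))
for n,b in dict(c1=(340,370,208,238),c2=(397,426,217,246)).items(): 
    rect(n,(Z>.055)&(Z<.07),b)
print("wing pts",W[188,172],W[165:170,225].shape)
E
python3 m.py
python3 - <<'E'
import cv2
i=cv2.imread("pics/top1.png"); cv2.imwrite("pics/crop1.png",cv2.resize(i[140:255,125:245],None,fx=5,fy=5,interpolation=cv2.INTER_CUBIC))
E
```

```text
plate 6488 [0.5362 0.2494] [0.1932 0.2377] 87.67 z 0.0927
pad 6416 [ 0.5216 -0.0454] [0.1846 0.2543] 82.84 z nan
wing 187 [0.534  0.2487] [0.0169 0.0546] 87.76 z 0.1355
pin 68 [0.4552 0.2517] [0.0168 0.0164] 68.05 z 0.1384
0.14460780691272968 [0.45399028 0.25034636 0.13453952]
ear 642 [0.5128 0.2582] [0.1922 0.0984] 4.2 z 0.0978
fork 386 [0.5328 0.1293] [0.0555 0.1013] 88.13 z 0.0563
c1 322 [ 0.4835 -0.2159] [0.0506 0.0502] 73.44 z 0.0621
c2 321 [ 0.4631 -0.3583] [0.0503 0.0514] 12.62 z 0.0615
wing pts [0.53497205 0.2435372  0.13797266] (5, 3)
```

View pics/crop1.png

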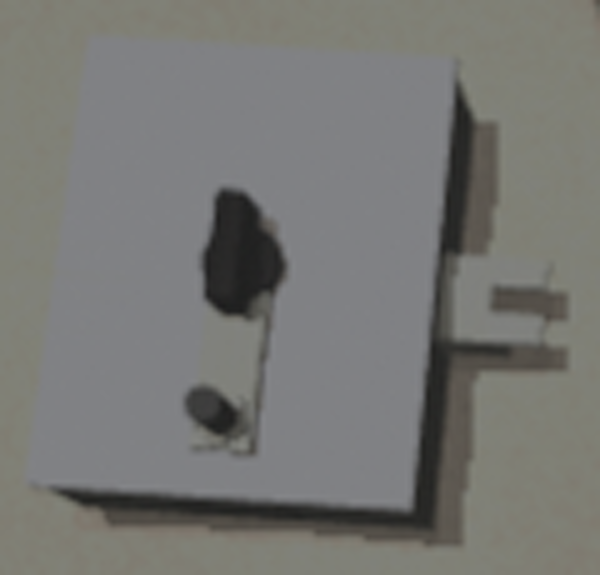

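The crop shows the ear pointing toward the robot. The pin is at crop (208,408), the wing at (240,250), and the fork slot opens to the right at crop (530,298). The two blue cans are at top-view (355,222) and (411,231). Next I'll fix the fork and pad poses and work out the first move.

Run:
```python
from h import *
c=cam("top"); W=world(c); Rm=R.from_quat(c["orientation"]).as_matrix()
def ray(u,v,z):
    d=Rm@np.array([(u-c["cx"])/c["fx"],(v-c["cy"])/c["fy"],1]); o=np.array(c["xyz"]); return (o+d*(z-o[2])/d[2])
m=((c["pixels"].astype(int).sum(-1)<130)).astype(np.uint8); 
n,l,st,_=cv2.connectedComponentsWithStats(m); k=l[210,290]; v,u=np.nonzero(l==k)
P=np.array([ray(a,b,.003)[:2] for a,b in zip(u,v)],np.float32); print("pad",st[k],cv2.minAreaRect(P))
# fork slot ends from crop: (490,285)-(490,310) inner, prong tips
for q in((490,287),(490,310),(548,262),(540,340),(455,257),(447,343)): print(q,ray(125+q[0]/5-.4,140+q[1]/5-.4,.056).round(4))
print("pin top",ray(125+208/5-.4,140+403/5-.4,.14).round(4))
print(plan([.455,.2515,.2]))
```

```text
pad [ 249  163   81   95 6416] ((0.5213810205459595, -0.04525887966156006), (0.19663630425930023, 0.2465859204530716), 85.4083023071289)
(490, 287) [0.5364 0.1312 0.056 ]
(490, 310) [0.5241 0.1306 0.056 ]
(548, 262) [0.5506 0.1017 0.056 ]
(540, 340) [0.5087 0.1038 0.056 ]
(455, 257) [0.5521 0.1504 0.056 ]
(447, 343) [0.5059 0.1519 0.056 ]
pin top [0.4548 0.2505 0.14  ]
[ 12.95 -16.67   0.2 ]
```

Emit:
carry_out --pt "0 0 -1 0 0 0" --pt "1 -0.5 -0.3 0 0 0" --pt "1 -0.5 0 0 0 0" --pt "1 -0.5 0 0 0 0" --pt "1 -0.5 0 0 0 0" --pt "1 -0.5 0 0 0 0" --pt "1 -0.5 0 0 0 0" --pt "1 -1 0 0 0 0" --pt "1 -1 0 0 0 0" --pt "1 -1 0 0 0 0" --pt "1 -1 0 0 0 0" --pt "1 -1 0 0 0 0" --pt "1 -1 0 0 0 0" --pt "0.9 -1 0 0 0 0" --pt "0 -1 0 0 0 0" --pt "0 -1 0 0 0 0" --pt "0 -1 0 0 0 0" --pt "0 -1 0 0 0 0" --pt "0 -1 0 0 0 0" --pt "0 -1 0 0 0 0" --fingers 40 --force 20

```text
time: 2.65
ee_pos: [0.4635, 0.2268, 0.2596]
eef_rot: [0.978, 0.21, -0.0, 0.0]
ft_force: [0.4, 0.1, -0.5]
width: 0.0402
grip_force: 0.0
```

Emit:
carry_out --pt "0 0 0 0 0 -1" --pt "0 0 0 0 0 -1" --pt "0 0 0 0 0 -1" --pt "0 0 0 0 0 -1" --pt "0 0 0 0 0 -1" --pt "0 0 0 0 0 -1" --pt "0 0 0 0 0 -1" --pt "0 0 0 0 0 -0.93" --pt "0 0 0 0 0 0" --pt "0 0 0 0 0 0"

```text
time: 3.9
ee_pos: [0.4642, 0.2257, 0.2596]
eef_rot: [0.722, 0.692, -0.0, 0.0]
ft_force: [-0.1, 0.7, -0.1]
width: 0.0397
grip_force: 0.0
```

```bash
cat >> h.py <<'E'
def stat(*targets):
    s=read_state(); M=R.from_quat(s["eef_rot"]).as_matrix()
    print("t",round(s["time"],1),"pos",s["ee_pos"].round(4),"yawx",round(np.degrees(np.arctan2(M[1,0],M[0,0])),2),"tilt",M[2].round(3),"j",s["joint_positions"].round(2),"F",s["ft_force"].round(1),"w",round(s["width"],4),"g",round(s["grip_force"],1))
    for t in targets: print(t,"->",plan(t))
E
python3 - <<'E'
from h import *
stat([.455,.251,.2])
c=cam("wrist"); save(c,"w1.png"); c=cam("top"); save(c,"top2.png")
E
```

```text
t 3.9 pos [0.4642 0.2257 0.2596] yawx 87.55 tilt [-0. -0. -1.] j [ 0.19  0.13 -0.79  1.63  0.1   1.42 -0.65] F [-0.1  0.7 -0.1] w 0.0397 g 0.0
[0.455, 0.251, 0.2] -> [ 0.62 -0.26  1.49]
```

View pics/w1.png

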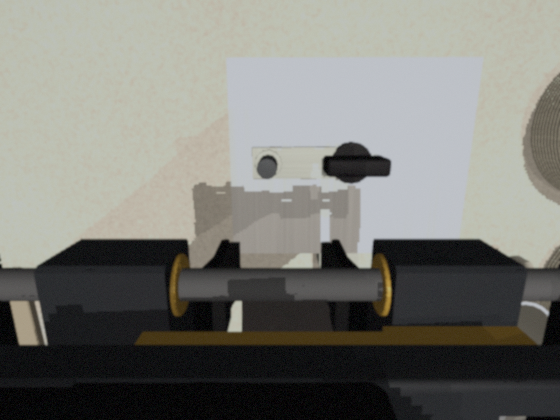

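View pics/top2.png

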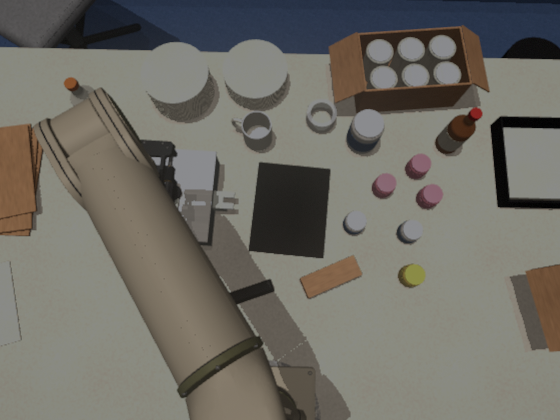

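The wrist view shows the pin head at (267,166) and the wing at (357,165). The top view confirms that only two blue cans stand on the desk. I'll refine the pin, knob and cover positions from the wrist depth.

Run:
```python
from h import *
d=np.load("pics/w1.png.npz"); W=d["W"]; Z=W[...,2]
def rect(n,m,b):
    k=np.zeros(m.shape,bool); k[b[2]:b[3],b[0]:b[1]]=m[b[2]:b[3],b[0]:b[1]]; P=W[k]
    c,s,a=cv2.minAreaRect(P[:,:2].astype(np.float32)); print(n,k.sum(),np.round(c,4),np.round(s,4),round(a,1),P[:,2].mean().round(4))
rect("pin top",(Z>.136)&(Z<.145),(250,285,145,185))
rect("wing top",(Z>.132)&(Z<.141),(315,400,145,190))
rect("ear",(Z>.097)&(Z<.102),(245,320,140,185))
stat([.455,.251,.125])
```

```text
pin top 338 [0.4536 0.2538] [0.0171 0.017 ] 41.0 0.1397
wing top 1169 [0.5333 0.2504] [0.0161 0.0558] 87.7 0.1354
ear 1478 [0.4704 0.2532] [0.0293 0.0647] 87.5 0.0998
t 4.0 pos [0.4642 0.2258 0.2597] yawx 87.61 tilt [-0.  0. -1.] j [ 0.19  0.13 -0.79  1.63  0.1   1.42 -0.65] F [-1.4 -0.5  0.1] w 0.04 g 0.0
[0.455, 0.251, 0.125] -> [ 0.62 -0.26  3.37]
```

Emit:
carry_out --pt "0.67 -0.28 0 0 0 0" --pt "0 0 0.8 0 0 0" --pt "0 0 0.8 0 0 0" --pt "0 0 0.6 0 0 0" --pt "0 0 0.4 0 0 0" --pt "0 0 0.4 0 0 0" --pt "0 0 0.37 0 0 0" --pt "0 0 0 0 0 0" --pt "0 0 0 0 0 0"

```text
time: 5.12
ee_pos: [0.4544, 0.2533, 0.1254]
eef_rot: [0.721, 0.693, 0.0, 0.0]
ft_force: [0.5, 0.4, -0.4]
width: 0.0395
grip_force: 0.0
```

Emit:
carry_out --pt "0 0 0 0 0 0" --pt "0 0 0 0 0 0" --pt "0 0 0 0 0 0" --pt "0 0 0 0 0 0" --pt "0 0 0 0 0 0" --pt "0 0 0 0 0 0" --fingers 10 --force 20

```text
time: 5.88
ee_pos: [0.4539, 0.2537, 0.1257]
eef_rot: [0.721, 0.693, 0.0, -0.0]
ft_force: [-3.4, 0.3, 7.7]
width: 0.0099
grip_force: 4.2
```

Run:
```python
from h import *
stat()
c=cam("wrist"); save(c,"w2.png")
c=cam("side"); save(c,"s2.png"); i=c["pixels"][200:370,90:290,::-1]
a=cv2.resize(i,(600,510)); cv2.imwrite("pics/s2c.png",a)
```

```text
t 5.9 pos [0.4539 0.2537 0.1257] yawx 87.74 tilt [ 0.  0. -1.] j [ 0.11  0.26 -0.8   1.81  0.2   1.16 -0.79] F [-3.4  0.3  7.7] w 0.0099 g 4.2
```

View pics/s2c.png

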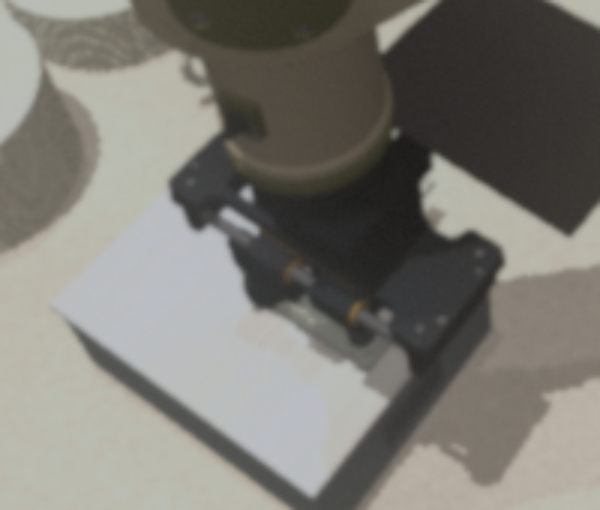

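View pics/w2.png

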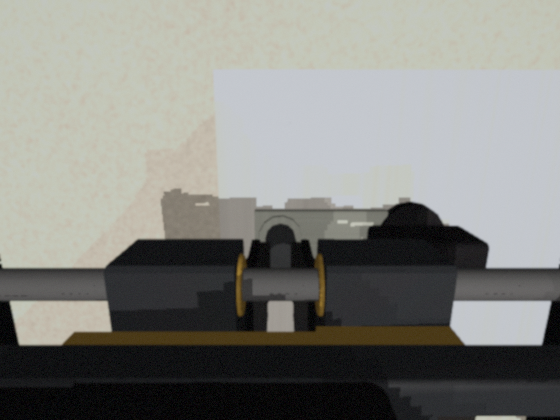

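The side crop shows the gripper over the ear. The wrist view shows the pin head at (280,237), in front of the closed fingers, so the grasp looks missed or off-centre. I'll measure how far off it is.

Run:
```python
from h import *
c=cam("wrist"); W=world(c); print(c["xyz"],W[228:262:3,280].round(3).tolist()); print(W[240,262:300:3].round(3).tolist())
d=np.load("pics/w1.png.npz"); print(d["W"][166,267])
```

```text
[0.4559784  0.32249674 0.30261075] [[0.454, 0.262, 0.114], [0.454, 0.263, 0.121], [0.454, 0.262, 0.125], [0.454, 0.263, 0.131], [0.454, 0.263, 0.136], [0.454, 0.262, 0.139], [0.454, 0.261, 0.139], [0.454, 0.26, 0.14], [0.453, 0.258, 0.14], [0.453, 0.256, 0.139], [0.453, 0.255, 0.14], [0.453, 0.253, 0.14]]
[[0.442, 0.252, 0.104], [0.444, 0.252, 0.105], [0.447, 0.259, 0.123], [0.449, 0.261, 0.129], [0.451, 0.262, 0.133], [0.452, 0.263, 0.135], [0.454, 0.263, 0.136], [0.455, 0.263, 0.136], [0.457, 0.262, 0.134], [0.458, 0.262, 0.134], [0.46, 0.261, 0.132], [0.462, 0.259, 0.126], [0.464, 0.251, 0.104]]
[0.45372562 0.25556384 0.13924408]
```

Emit:
carry_out --pt "0 0 0 0 0 0" --pt "0 0 0 0 0 0" --pt "0 0 0 0 0 0" --pt "0 0 0 0 0 0" --fingers 0 --force 30

```text
time: 6.52
ee_pos: [0.454, 0.2543, 0.1266]
eef_rot: [0.721, 0.693, 0.001, 0.0]
ft_force: [-6.6, -1.0, 16.0]
width: 0.0004
grip_force: 8.2
```

Run:
```python
from h import *
c=cam("wrist"); W=world(c); save(c,"w3.png")
for v in range(236,335,6): print(v,[W[v,u].round(3).tolist() for u in (258,280,302)])
cv2.imwrite("pics/w3c.png",cv2.resize(c["pixels"][190:350,180:380,::-1],(800,600)))
```

```text
236 [[0.44, 0.254, 0.1], [0.454, 0.262, 0.127], [0.467, 0.254, 0.104]]
242 [[0.449, 0.293, 0.22], [0.454, 0.264, 0.142], [0.46, 0.292, 0.219]]
248 [[0.449, 0.293, 0.224], [0.454, 0.264, 0.15], [0.46, 0.292, 0.224]]
254 [[0.45, 0.292, 0.227], [0.454, 0.264, 0.156], [0.46, 0.293, 0.229]]
260 [[0.45, 0.292, 0.23], [0.454, 0.261, 0.156], [0.46, 0.291, 0.229]]
266 [[0.45, 0.291, 0.231], [0.453, 0.257, 0.155], [0.46, 0.29, 0.229]]
272 [[0.45, 0.29, 0.232], [0.455, 0.288, 0.227], [0.46, 0.289, 0.231]]
278 [[0.45, 0.289, 0.232], [0.455, 0.286, 0.227], [0.46, 0.288, 0.231]]
284 [[0.45, 0.288, 0.233], [0.455, 0.286, 0.229], [0.46, 0.287, 0.232]]
290 [[0.45, 0.286, 0.232], [0.454, 0.284, 0.229], [0.459, 0.285, 0.232]]
296 [[0.45, 0.285, 0.233], [0.454, 0.283, 0.229], [0.459, 0.284, 0.233]]
302 [[0.45, 0.284, 0.233], [0.451, 0.204, 0.093], [0.459, 0.282, 0.232]]
308 [[0.45, 0.283, 0.234], [0.451, 0.199, 0.092], [0.459, 0.281, 0.232]]
314 [[0.449, 0.281, 0.235], [0.451, 0.195, 0.093], [0.459, 0.279, 0.232]]
320 [[0.449, 0.28, 0.236], [0.451, 0.189, 0.091], [0.459, 0.278, 0.232]]
326 [[0.449, 0.279, 0.236], [0.451, 0.185, 0.092], [0.459, 0.279, 0.236]]
332 [[0.449, 0.279, 0.237], [0.454, 0.278, 0.237], [0.459, 0.279, 0.238]]
```

View pics/w3c.png

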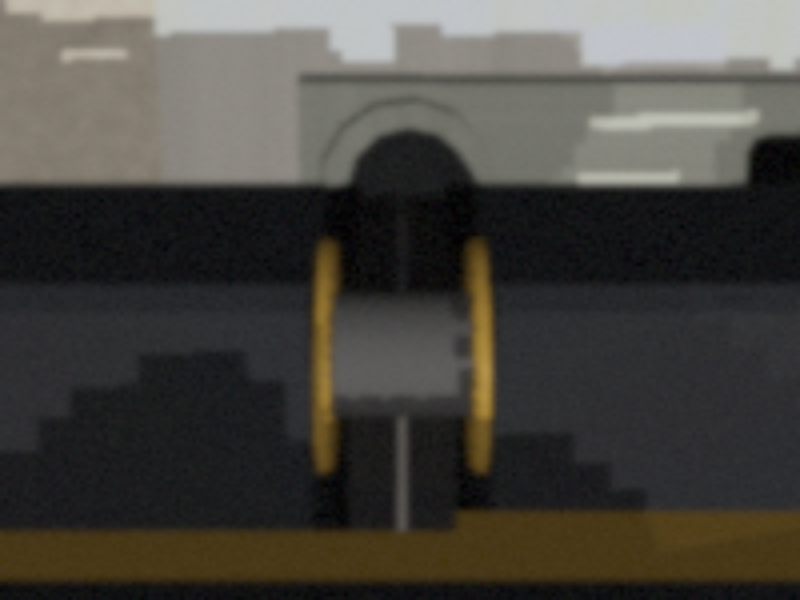

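The crop shows a seam between the fully closed fingers at (402,240), with the pin head visible below it at (410,160). So the fingertips seem to rest on top of the head. I'll check the fingertip height in the saved depth.

Run:
```python
from h import *
for f,z0 in (("w1",.2596),("w2",.1257),("w3",.1266)):
    W=np.load(f"pics/{f}.png.npz")["W"]; print(f)
    for v in range(234,268,4 if f!="w1" else 6): print(v,[(W[v,u,0]*1e3).round().astype(int).item() if 0 else tuple((W[v,u]*1e3).round().astype(int).tolist()) for u in ((222,228,234,330,336,342) if f=="w1" else (262,268,274,280,286,292,298))])
```

```text
w1
234 [(384, 150, 0), (392, 150, 0), (414, 180, 93), (513, 176, 92), (520, 175, 91), (526, 175, 92)]
240 [(436, 238, 276), (439, 238, 276), (413, 174, 92), (513, 169, 91), (491, 236, 276), (526, 169, 92)]
246 [(437, 239, 285), (440, 238, 283), (442, 237, 281), (488, 235, 280), (490, 236, 284), (493, 236, 285)]
252 [(438, 238, 292), (440, 237, 289), (443, 237, 289), (487, 235, 289), (489, 236, 290), (491, 236, 292)]
258 [(439, 238, 298), (441, 237, 295), (444, 237, 295), (486, 235, 295), (488, 235, 296), (490, 237, 300)]
264 [(440, 237, 302), (442, 237, 302), (444, 235, 298), (485, 235, 301), (487, 235, 301), (490, 235, 302)]
w2
234 [(443, 256, 104), (447, 259, 113), (450, 262, 124), (454, 263, 127), (457, 262, 124), (460, 260, 120), (464, 255, 104)]
238 [(442, 253, 104), (447, 259, 121), (450, 262, 130), (454, 263, 132), (457, 262, 132), (460, 261, 127), (464, 253, 105)]
242 [(445, 264, 142), (448, 264, 141), (451, 262, 136), (454, 263, 138), (457, 262, 138), (460, 264, 142), (463, 263, 140)]
246 [(445, 264, 146), (448, 264, 147), (451, 261, 139), (454, 261, 140), (457, 261, 139), (
[... 1071 characters left out ...]
, 264, 147), (454, 264, 147), (457, 264, 147), (459, 265, 151), (462, 265, 151)]
250 [(450, 289, 216), (448, 266, 157), (451, 265, 154), (454, 265, 154), (457, 264, 153), (459, 266, 157), (462, 265, 156)]
254 [(450, 291, 224), (449, 266, 161), (451, 265, 158), (454, 264, 156), (456, 265, 159), (459, 266, 162), (459, 291, 224)]
258 [(450, 291, 227), (449, 266, 166), (451, 265, 163), (454, 261, 155), (456, 265, 163), (459, 264, 162), (459, 291, 226)]
262 [(451, 291, 228), (449, 264, 166), (451, 265, 168), (454, 260, 156), (456, 265, 168), (459, 264, 166), (459, 290, 227)]
266 [(450, 290, 228), (449, 265, 171), (451, 265, 171), (453, 257, 155), (456, 265, 171), (459, 264, 171), (459, 289, 227)]
```

Fingertip depth puts the tips about 15 mm *above* the reported TCP, where the spec says 14 mm below. That is an offset of about 29 mm along tool z, so the fingers closed on top of the head. I'll back off, open, and go down about 30 mm deeper.

Emit:
carry_out --pt "0 0 -0.4 0 0 0" --pt "0 0 0 0 0 0" --pt "0 0 0 0 0 0" --fingers 40 --force 20

```text
time: 6.95
ee_pos: [0.4541, 0.2528, 0.1407]
eef_rot: [0.721, 0.693, -0.0, 0.0]
ft_force: [0.1, -1.0, -0.3]
width: 0.0226
grip_force: 0.0
```

Emit:
carry_out --pt "0 0 0 0 0 0" --pt "0 0 0 0 0 0" --pt "0 0 0.3 0 0 0" --pt "0 0 0.3 0 0 0" --pt "0 0 0.2 0 0 0" --pt "0 0 0.2 0 0 0" --pt "0 0 0.15 0 0 0" --pt "0 0 0 0 0 0" --pt "0 0 0 0 0 0"

```text
time: 8.07
ee_pos: [0.4543, 0.2532, 0.0952]
eef_rot: [0.721, 0.693, 0.0, 0.0]
ft_force: [0.4, 0.0, 0.4]
width: 0.0403
grip_force: 0.0
```

Emit:
carry_out --pt "0 0 0 0 0 0" --pt "0 0 0 0 0 0" --pt "0 0 0 0 0 0" --pt "0 0 0 0 0 0" --pt "0 0 0 0 0 0" --fingers 8

```text
time: 8.7
ee_pos: [0.4542, 0.253, 0.095]
eef_rot: [0.721, 0.693, 0.0, 0.0]
ft_force: [0.5, 0.1, 1.5]
width: 0.0173
grip_force: 20.0
```

Emit:
carry_out --pt "0 0 -0.4 0 0 0" --pt "0 0 -0.6 0 0 0" --pt "0 0 -0.5 0 0 0" --pt "-0.9 0 0 0 0 0" --pt "-0.9 0.5 0 0 0 0" --pt "-0.9 0.5 0 0 0 0" --pt "-0.6 0.5 0 0 0 0" --pt "0 0.52 0 0 0 0" --pt "0 0 0 0 0 0" --pt "0 0 0 0 0 0"

```text
time: 9.95
ee_pos: [0.529, 0.1187, 0.1554]
eef_rot: [0.721, 0.693, 0.0, -0.0]
ft_force: [0.0, 0.4, -0.9]
width: 0.0174
grip_force: 20.0
```

Run:
```python
from h import *
stat([.5295,.1175,.053])
for n in("wrist","side"):
    c=cam(n); save(c,n[0]+"4.png"); W=world(c); Z=W[...,2]
    m=(abs(Z-.056)<.004)&(W[...,0]>.48)&(W[...,0]<.58)&(W[...,1]>.085)&(W[...,1]<.157); P=W[m]
    print(n,m.sum(), P.min(0) if len(P) else 0,P.max(0) if len(P) else 0)
    for y in np.arange(.096,.156,.006):
        q=P[abs(P[:,1]-y)<.003][:,0]
        if len(q): q=np.sort(q); g=np.diff(q); k=g.argmax(); print(y.round(3),len(q),q[0].round(4),q[-1].round(4),"gap",q[k].round(4),q[k+1].round(4))
i=cv2.imread("pics/s4.png"); cv2.imwrite("pics/s4c.png",cv2.resize(i[200:340,130:310],(720,560)))
```

```text
t 9.9 pos [0.529  0.1187 0.1554] yawx 87.78 tilt [ 0. -0. -1.] j [ 0.31  0.26 -0.7   1.72  0.18  1.23 -0.48] F [ 0.   0.4 -0.9] w 0.0174 g 20.0
[0.5295, 0.1175, 0.053] -> [-0.03  0.01  2.56]
wrist 2666 [0.50445878 0.10190285 0.05324733] [0.55187851 0.15017679 0.0579271 ]
0.102 126 0.5045 0.5502 gap 0.5203 0.5344
0.108 270 0.5047 0.5503 gap 0.5206 0.5345
0.114 273 0.5049 0.5503 gap 0.5209 0.5355
0.12 278 0.5053 0.5505 gap 0.5212 0.5356
0.126 282 0.5058 0.5514 gap 0.5214 0.5359
0.132 391 0.5061 0.5515 gap 0.5459 0.5466
0.138 423 0.5059 0.5516 gap 0.5444 0.5451
0.144 439 0.506 0.5518 gap 0.5486 0.5492
0.15 184 0.5064 0.5519 gap 0.5501 0.551
side 211 [0.50509806 0.10095049 0.05208117] [0.55245192 0.13688304 0.05974937]
0.102 24 0.5059 0.5524 gap 0.5215 0.5351
0.108 30 0.5056 0.5512 gap 0.5234 0.5353
0.114 36 0.5051 0.5525 gap 0.522 0.5353
0.12 33 0.5058 0.5506 gap 0.5227 0.536
0.126 31 0.506 0.5512 gap 0.5231 0.5374
0.132 48 0.5072 0.5524 gap 0.5373 0.5395
0.138 9 0.5084 0.5372 gap 0.5228 0.528
```

View pics/s4c.png

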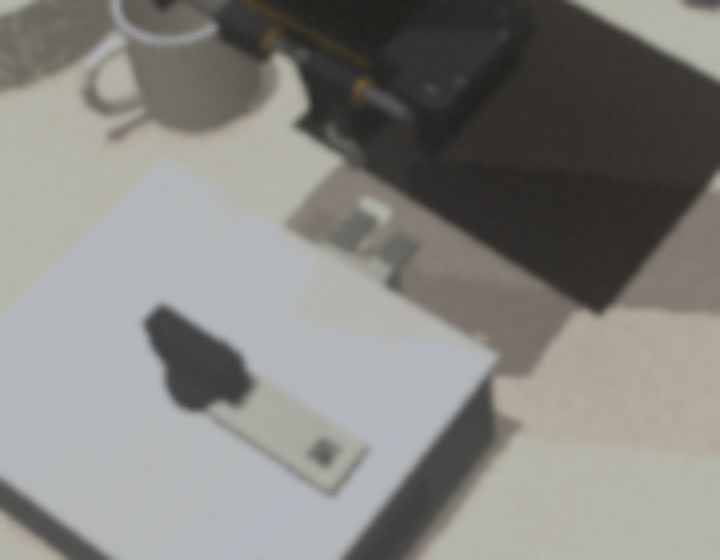

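The side crop shows the empty hole in the ear at (325,452), the pin hanging above, and the fork at (375,240) under the gripper. The slot centre is x≈0.5285, so I'll lower the pin.

Emit:
carry_out --pt "-0.03 -0.01 0.6 0 0 0" --pt "0 0 0.6 0 0 0" --pt "0 0 0.4 0 0 0" --pt "0 0 0.3 0 0 0" --pt "0 0 0.2 0 0 0" --pt "0 0 0.2 0 0 0" --pt "0 0 0.2 0 0 0" --pt "0 0 0.06 0 0 0" --pt "0 0 0 0 0 0" --pt "0 0 0 0 0 0"

```text
time: 11.3
ee_pos: [0.5293, 0.1168, 0.0528]
eef_rot: [0.721, 0.693, 0.0, 0.0]
ft_force: [0.7, -0.0, -1.1]
width: 0.0174
grip_force: 20.0
```

Emit:
carry_out --pt "0 0 0.03 0 0 0" --pt "0 0 0 0 0 0"

```text
time: 11.55
ee_pos: [0.5291, 0.1168, 0.0513]
eef_rot: [0.721, 0.693, -0.0, 0.0]
ft_force: [-0.1, 0.3, -1.3]
width: 0.0172
grip_force: 20.0
```

Emit:
carry_out --pt "0 0 0 0 0 0" --pt "0 0 0 0 0 0" --pt "0 0 0 0 0 0" --pt "0 0 0 0 0 0" --pt "0 0 -0.3 0 0 0" --pt "0 0 -0.6 0 0 0" --pt "0 0 -0.8 0 0 0" --pt "0 0 -0.9 0 0 0" --pt "0 0 -0.9 0 0 0" --pt "0 0 0 0 0 0" --fingers 42

```text
time: 12.8
ee_pos: [0.5307, 0.1175, 0.195]
eef_rot: [0.721, 0.693, 0.002, 0.002]
ft_force: [-0.9, 0.4, -0.5]
width: 0.0422
grip_force: 0.0
```

Run:
```python
from h import *
c=cam("wrist"); save(c,"w5.png"); W=world(c); Z=W[...,2]
m=(abs(Z-.096)<.006)&(abs(W[...,0]-.53)<.03)&(W[...,1]>.09)&(W[...,1]<.145); P=W[m]; print(m.sum(),P.mean(0) if len(P) else 0)
m=(Z>.132)&(Z<.141)&(abs(W[...,0]-.533)<.04)&(abs(W[...,1]-.25)<.03); P=W[m]; print(m.sum(),cv2.minAreaRect(P[:,:2].astype(np.float32)) if len(P) else 0)
stat([.5335,.2495,.200])
```

```text
374 [0.52887236 0.11813661 0.09560374]
2323 ((0.5332497954368591, 0.2491891086101532), (0.014159050770103931, 0.055803269147872925), 87.5434341430664)
t 12.8 pos [0.5298 0.1171 0.1931] yawx 87.73 tilt [ 0.     0.003 -1.   ] j [ 0.32  0.23 -0.71  1.67  0.15  1.3  -0.46] F [ 0.2 -0.3 -0.2] w 0.042 g 0.0
[0.5335, 0.2495, 0.2] -> [ 3.31 -0.04 -0.17]
```

Emit:
carry_out --pt "0.9 0 0 0 0 0" --pt "0.9 0 0 0 0 0" --pt "0.9 0 0 0 0 0" --pt "0.6 -0.04 0 0 0 0" --pt "0 0 0 0 0 -1" --pt "0 0 0 0 0 -1" --pt "0 0 0 0 0 -1" --pt "0 0 0 0 0 -1" --pt "0 0 0 0 0 -1" --pt "0 0 0 0 0 -1" --pt "0 0 0 0 0 -1" --pt "0 0 0 0 0 -1" --pt "0 0 0 0 0 -1" --pt "0 0 0 0 0 -1" --pt "0 0 0 0 0 -1" --pt "0 0 0 0 0 -0.25" --pt "0 0 0 0 0 0" --pt "0 0 0 0 0 0"

```text
time: 15.1
ee_pos: [0.5327, 0.2487, 0.1912]
eef_rot: [0.021, 1.0, -0.0, -0.0]
ft_force: [-0.5, 0.5, 0.2]
width: 0.0424
grip_force: 0.0
```

Run:
```python
from h import *
stat([.5335,.2495,.091])
```

```text
t 15.1 pos [0.5327 0.2487 0.1912] yawx 177.62 tilt [ 0. -0. -1.] j [ 0.28  0.44 -1.03  1.55  0.38  1.37  0.75] F [-0.5  0.5  0.2] w 0.0424 g 0.0
[0.5335, 0.2495, 0.091] -> [-0.02  0.02  2.51]
```

Emit:
carry_out --pt "-0.02 0.02 0.7 0 0 0" --pt "0 0 0.7 0 0 0" --pt "0 0 0.5 0 0 0" --pt "0 0 0.3 0 0 0" --pt "0 0 0.2 0 0 0" --pt "0 0 0.1 0 0 0" --pt "0 0 0 0 0 0" --pt "0 0 0 0 0 0"

```text
time: 16.1
ee_pos: [0.5339, 0.2497, 0.0918]
eef_rot: [0.02, 1.0, 0.0, 0.0]
ft_force: [0.3, -0.6, 0.1]
width: 0.042
grip_force: 0.0
```

Emit:
carry_out --pt "0 0 0 0 0 0" --pt "0 0 0 0 0 0" --pt "0 0 0 0 0 0" --pt "0 0 0 0 0 0" --pt "0 0 0 0 0 0" --pt "0 0 0 0 0 0" --fingers 6 --force 35

```text
time: 16.85
ee_pos: [0.5336, 0.2496, 0.0914]
eef_rot: [0.02, 1.0, -0.0, 0.0]
ft_force: [-0.7, 0.2, 0.5]
width: 0.0163
grip_force: 35.0
```

Emit:
carry_out --pt "0 0 0 0 0 0.7" --pt "0 0 0 0 0 0.7" --pt "0 0 0 0 0 0.7" --pt "0 0 0 0 0 0.7" --pt "0 0 0 0 0 0.7" --pt "0 0 0 0 0 0.7" --pt "0 0 0 0 0 0.7" --pt "0 0 0 0 0 0.7" --pt "0 0 0 0 0 0.7" --pt "0 0 0 0 0 0.7" --pt "0 0 0 0 0 0.7" --pt "0 0 0 0 0 0.7" --pt "0 0 0 0 0 0.7" --pt "0 0 0 0 0 0.7" --pt "0 0 0 0 0 0.7" --pt "0 0 0 0 0 0.25" --pt "0 0 0 0 0 0" --pt "0 0 0 0 0 0"

```text
time: 19.1
ee_pos: [0.5337, 0.2495, 0.0914]
eef_rot: [0.696, 0.718, 0.0, 0.0]
ft_force: [0.6, -0.5, 1.6]
width: 0.0158
grip_force: 35.0
```

Run:
```python
from h import *
stat([.5335,.2495,.091]); print(read_state()["torque"])
```

```text
t 19.1 pos [0.5337 0.2495 0.0914] yawx 91.79 tilt [ 0.  0. -1.] j [ 0.04  0.43 -0.69  1.67  0.3   1.15 -0.7 ] F [ 0.6 -0.5  1.6] w 0.0158 g 35.0
[0.5335, 0.2495, 0.091] -> [-0.   -0.    0.01]
[-0.00772189 -0.17754137 -0.00891949]
```

Emit:
carry_out --pt "0 0 -0.2 0 0 0" --pt "0 0 -0.2 0 0 0" --pt "0 0 -0.4 0 0 0" --pt "0 0 -0.6 0 0 0" --pt "0 0 -0.6 0 0 0" --pt "0 0 0 0 0 0" --force 50

```text
time: 19.85
ee_pos: [0.5346, 0.2503, 0.1738]
eef_rot: [0.696, 0.718, 0.002, 0.001]
ft_force: [-0.1, -0.1, -5.5]
width: 0.0158
grip_force: 50.0
```

Emit:
carry_out --pt "-0.3 0 0 0 0 0" --pt "-0.6 0 0 0 0 0" --pt "-0.8 0 0 0 0 0" --pt "-0.8 0 0 0 0 0" --pt "-0.8 -0.1 0 0 0 0" --pt "-0.8 -0.1 0 0 0 0" --pt "-0.8 -0.1 0 0 0 0" --pt "-0.8 -0.1 0 0 0 0" --pt "-0.8 -0.1 0 0 0 0" --pt "-0.5 -0.04 0 0 0 0" --pt "-0.36 0 0 0 0 0.29" --pt "0 0 0 0 0 0" --pt "0 0 0 0 0 0" --pt "0 0 0 0 0 0"

```text
time: 21.6
ee_pos: [0.5209, -0.0443, 0.1713]
eef_rot: [0.71, 0.704, 0.0, -0.0]
ft_force: [0.0, -0.3, -4.7]
width: 0.0157
grip_force: 50.0
```

Run:
```python
from h import *
stat([.5214,-.0453,.0254])
c=cam("side"); save(c,"s6.png")
```

```text
t 21.6 pos [ 0.5209 -0.0443  0.1713] yawx 89.51 tilt [ 0.  0. -1.] j [ 0.52  0.18 -0.58  1.75  0.1   1.24 -0.09] F [ 0.  -0.3 -4.7] w 0.0157 g 50.0
[0.5214, -0.0453, 0.0254] -> [-0.03  0.01  3.65]
```

View pics/s6.png

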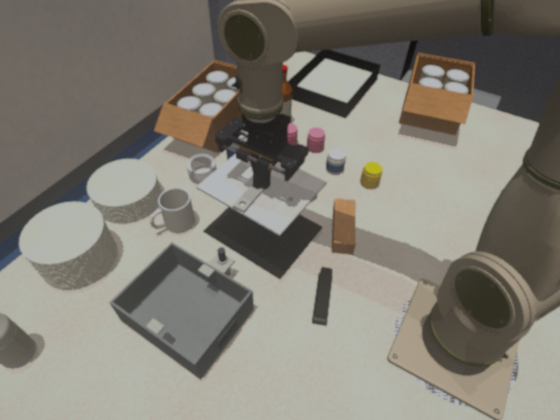

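The cover is held over the pad at (262,190). The chest stands open at (183,305) and the pin hangs in the fork at (222,257). I'll lower the cover.

Emit:
carry_out --pt "-0.03 0.01 0.6 0 0 0" --pt "0 0 0.8 0 0 0" --pt "0 0 0.8 0 0 0" --pt "0 0 0.6 0 0 0" --pt "0 0 0.4 0 0 0" --pt "0 0 0.2 0 0 0" --pt "0 0 0.15 0 0 0" --pt "0 0 0.1 0 0 0" --pt "0 0 0 0 0 0" --pt "0 0 0 0 0 0"

```text
time: 22.9
ee_pos: [0.5216, -0.0467, 0.0257]
eef_rot: [0.711, 0.703, 0.0, 0.0]
ft_force: [-0.4, -0.1, -5.3]
width: 0.0158
grip_force: 50.0
```

Emit:
carry_out --pt "0 0 0.03 0 0 0" --pt "0 0 0.02 0 0 0" --pt "0 0 0 0 0 0"

```text
time: 23.28
ee_pos: [0.5213, -0.0467, 0.0234]
eef_rot: [0.711, 0.703, 0.0, 0.0]
ft_force: [-0.2, 0.3, -5.3]
width: 0.0155
grip_force: 50.0
```

Emit:
carry_out --pt "0.02 0 0.03 0 0 0" --pt "0 0 0.03 0 0 0" --pt "0 0 0 0 0 0"

```text
time: 23.65
ee_pos: [0.5215, -0.0467, 0.0231]
eef_rot: [0.711, 0.703, -0.001, 0.001]
ft_force: [-12.4, -2.6, 23.2]
width: 0.0156
grip_force: 50.0
```

Emit:
carry_out --pt "0 0 -0.04 0 0 0" --pt "0 0 0 0 0 0" --pt "0 0 0 0 0 0"

```text
time: 24.02
ee_pos: [0.5217, -0.0461, 0.0232]
eef_rot: [0.711, 0.703, 0.0, 0.0]
ft_force: [-4.5, -0.9, 7.1]
width: 0.0155
grip_force: 50.0
```

Emit:
carry_out --pt "0 0 0 0 0 0" --pt "0 0 0 0 0 0" --pt "0 0 0 0 0 0" --pt "0 0 0 0 0 0" --pt "0 0 -0.3 0 0 0" --pt "0 0 -0.6 0 0 0" --pt "0 0 -0.9 0 0 0" --pt "0 0 -1 0 0 0" --pt "0 0 -1 0 0 0" --pt "0 0 0 0 0 0" --pt "0 0 0 0 0 0" --fingers 45 --force 20

```text
time: 25.4
ee_pos: [0.521, -0.0459, 0.1745]
eef_rot: [0.711, 0.703, -0.0, 0.0]
ft_force: [0.5, -0.2, -0.5]
width: 0.0447
grip_force: 0.0
```

```bash
cat > look.py <<'E'
from h import *
def cans(n="top"):
    c=cam(n); W=world(c); Z=W[...,2]; hsv=cv2.cvtColor(c["pixels"],cv2.COLOR_RGB2HSV)
    m=((abs(Z-.062)<.004)&(W[...,1]<-.12)).astype(np.uint8); k,l,st,ce=cv2.connectedComponentsWithStats(m)
    for i in range(1,k):
        if st[i,4]>80:
            P=W[l==i]; cc,s,_=cv2.minAreaRect(P[:,:2].astype(np.float32)); print(n,ce[i].round(),st[i,4],np.round(cc,4),np.round(s,3),np.median(c["pixels"][l==i],0))
    return c,W
E
python3 - <<'E'
from look import *
stat([.4835,-.2159,.16]); c,W=cans(); save(c,"top7.png"); c,W2=cans("side"); save(c,"s7.png")
for n,Wx in(("top",W),("side",W2)):
    Z=Wx[...,2]
    m=(abs(Z-.068)<.004)&(abs(Wx[...,0]-.521)<.04)&(abs(Wx[...,1]+.046)<.04); P=Wx[m]; print(n,"wing",m.sum(),cv2.minAreaRect(P[:,:2].astype(np.float32)) if len(P)>5 else 0)
    m=(abs(Z-.024)<.004)&(abs(Wx[...,0]-.521)<.15)&(abs(Wx[...,1]+.046)<.11); P=Wx[m]; print("plate",m.sum(),cv2.minAreaRect(P[:,:2].astype(np.float32)) if len(P)>5 else 0)
E
```

```text
t 25.4 pos [ 0.521  -0.0459  0.1745] yawx 89.4 tilt [-0.  0. -1.] j [ 0.53  0.18 -0.58  1.75  0.1   1.25 -0.09] F [ 0.5 -0.2 -0.5] w 0.0447 g 0.0
[0.4835, -0.2159, 0.16] -> [-4.26 -0.89  0.36]
top [421. 162.] 268 [ 0.6432 -0.3893] [0.05  0.049] [124.  90. 101.]
top [386. 182.] 275 [ 0.5861 -0.2953] [0.05 0.05] [124.  93. 104.]
top [433. 193.] 277 [ 0.5593 -0.4151] [0.049 0.049] [124.  91. 102.]
top [357. 220.] 297 [ 0.4829 -0.2154] [0.05  0.049] [128. 128. 131.]
top [413. 229.] 300 [ 0.4634 -0.3588] [0.051 0.05 ] [128. 129. 131.]
top [415. 274.] 318 [ 0.3491 -0.3585] [0.05 0.05] [127. 128.  63.]
side [35. 24.] 168 [ 1.8961 -0.4367] [0.346 0.02 ] [103.  97.  91.]
side [507.  45.] 99 [ 0.1604 -1.3258] [0.181 0.019] [49. 49. 51.]
side [328.  93.] 109 [ 0.6232 -0.6305] [0.26  0.121] [100. 101.  94.]
side [316. 132.] 140 [ 0.5592 -0.4162] [0.047 0.053] [174. 118. 138.]
side [337. 153.] 169 [ 0.4617 -0.3584] [0.047 0.05 ] [174. 176. 176.]
side [373. 167.] 186 [ 0.3487 -0.3592] [0.051 0.05 ] [175.  170.   33.5]
side [308. 180.] 205 [ 0.4817 -0.2149] [0.05  0.051] [173. 176. 175.]
top wing 0 0
plate 1137 ((0.5283277630805969, 0.03564003109931946), (0.2404356300830841, 0.06006220728158951), 4.303826332092285)
side wing 114 ((0.5217096209526062, -0.04724428802728653), (0.057358793914318085, 0.016814367845654488), 89.02445220947266)
plate 4666 ((0.510590136051178, -0.05736272782087326), (0.21731819212436676, 0.2618323862552643), 85.40198516845703)
```

Both cans are in place, can1 at (0.4825, -0.215) and can2 at (0.463, -0.3587). The cover lies on the pad. Next is can1.

Emit:
carry_out --pt "-0.9 -0.2 0 0 0 0" --pt "-0.9 -0.2 0 0 0 0" --pt "-0.9 -0.2 0 0 0 0" --pt "-0.9 -0.2 0 0 0 0" --pt "-0.64 -0.12 0 0 0 0" --pt "0 0 0.6 0 0 0" --pt "0 0 0.9 0 0 0" --pt "0 0 0 0 0 0" --pt "0 0 0 0 0 0" --fingers 86

```text
time: 26.62
ee_pos: [0.483, -0.215, 0.1153]
eef_rot: [0.711, 0.704, 0.0, 0.0]
ft_force: [0.4, -0.5, 0.9]
width: 0.0861
grip_force: 0.0
```

Run:
```python
from look import *
stat([.4825,-.2152,.011]); 
c=cam("wrist"); W=world(c); Z=W[...,2]; m=(abs(Z-.062)<.004)&(abs(W[...,1]+.2152)<.05)&(abs(W[...,0]-.48)<.05); P=W[m]; print(m.sum(),cv2.minAreaRect(P[:,:2].astype(np.float32)) if len(P)>5 else 0)
```

```text
t 26.6 pos [ 0.483  -0.215   0.1153] yawx 89.42 tilt [ 0.  0. -1.] j [ 0.73  0.23 -0.45  1.81  0.11  1.13  0.24] F [ 0.4 -0.5  0.9] w 0.0861 g 0.0
[0.4825, -0.2152, 0.011] -> [-0.01 -0.01  2.61]
4196 ((0.48099416494369507, -0.21428093314170837), (0.0511138029396534, 0.05138052627444267), 20.477863311767578)
```

Emit:
carry_out --pt "0 -0.02 0.6 0 0 0" --pt "0 0 0.7 0 0 0" --pt "0 0 0.6 0 0 0" --pt "0 0 0.4 0 0 0" --pt "0 0 0.3 0 0 0" --pt "0 0 0 0 0 0" --pt "0 0 0 0 0 0"

```text
time: 27.55
ee_pos: [0.4825, -0.2152, 0.0113]
eef_rot: [0.711, 0.703, 0.0, 0.001]
ft_force: [0.9, 0.4, 0.1]
width: 0.0857
grip_force: 0.0
```

Emit:
carry_out --pt "0 0 0 0 0 0" --pt "0 0 0 0 0 0" --pt "0 0 0 0 0 0" --pt "0 0 0 0 0 0" --pt "0 0 0 0 0 0" --fingers 40 --force 25

```text
time: 28.18
ee_pos: [0.4819, -0.2151, 0.0106]
eef_rot: [0.711, 0.703, -0.0, 0.0]
ft_force: [-1.3, -0.0, 1.3]
width: 0.0555
grip_force: 25.0
```

Emit:
carry_out --pt "0 0 -0.4 0 0 0" --pt "0 0 -0.8 0 0 0" --pt "0 0 -0.9 0 0 0" --pt "0 0 -0.9 0 0 0" --pt "0.5 0 -0.7 0 0 0" --pt "0.9 0 0 0 0 0" --pt "0.9 0 0 0 0 0" --pt "0.9 0 0 0 0 0" --pt "0.9 0 0 0 0 0" --pt "0.9 0 0 0 0 0" --pt "0.9 0 0 0 0 0" --pt "0.9 0 0 0 0 0" --pt "0.9 0 0 0 0 0" --pt "0.9 0 0 0 0 0" --pt "0.9 0 0 0 0 0" --pt "0.9 0 0 0 0 0" --pt "0.9 0 0 0 0 0" --pt "0.37 0 0 0 0 0" --pt "0 0 0 0 0 0" --pt "0 0 0 0 0 0"

```text
time: 30.68
ee_pos: [0.4871, 0.2502, 0.1586]
eef_rot: [0.711, 0.703, -0.0, 0.0]
ft_force: [-0.9, 0.8, -1.4]
width: 0.0557
grip_force: 25.0
```

Run:
```python
from look import *
stat([.4857,.2515,.0175]); cans()
```

```text
t 30.7 pos [0.4871 0.2502 0.1586] yawx 89.31 tilt [-0.001  0.    -1.   ] j [ 0.12  0.29 -0.79  1.7   0.22  1.24 -0.73] F [-0.9  0.8 -1.4] w 0.0557 g 25.0
[0.4857, 0.2515, 0.0175] -> [ 0.04 -0.04  3.53]
top [421. 162.] 272 [ 0.6426 -0.3891] [0.05  0.051] [124.  90. 101.]
top [512. 185.] 121 [ 0.5954 -0.6197] [0.152 0.065] [17. 15. 15.]
top [387. 182.] 276 [ 0.5857 -0.2951] [0.049 0.05 ] [125.  94. 104.]
top [433. 193.] 280 [ 0.5592 -0.4155] [0.048 0.05 ] [124.  91. 102.]
top [413. 229.] 295 [ 0.4638 -0.3591] [0.05 0.05] [128. 129. 131.]
top [415. 274.] 324 [ 0.3491 -0.3592] [0.049 0.051] [127. 128.  63.]
```

Emit:
carry_out --pt "0.04 -0.04 0.7 0 0 0" --pt "0 0 0.8 0 0 0" --pt "0 0 0.7 0 0 0" --pt "0 0 0.5 0 0 0" --pt "0 0 0.4 0 0 0" --pt "0 0 0.3 0 0 0" --pt "0 0 0.14 0 0 0" --pt "0 0 0 0 0 0" --pt "0 0 0 0 0 0"

```text
time: 31.85
ee_pos: [0.4855, 0.2537, 0.0175]
eef_rot: [0.711, 0.703, 0.0, 0.0]
ft_force: [-0.4, -0.7, -1.4]
width: 0.0553
grip_force: 25.0
```

Emit:
carry_out --pt "0 0 0 0 0 0" --pt "0 0 0 0 0 0" --pt "0 0 0 0 0 0" --pt "0 0 -0.4 0 0 0" --pt "0 0 -0.8 0 0 0" --pt "0 0 -0.9 0 0 0" --pt "0 0 -0.9 0 0 0" --pt "0 0 -0.6 0 0 0" --pt "0 0 0 0 0 0" --fingers 68

```text
time: 32.98
ee_pos: [0.4861, 0.2542, 0.1638]
eef_rot: [0.711, 0.703, 0.002, 0.001]
ft_force: [0.4, -0.1, 0.0]
width: 0.0677
grip_force: 0.0
```

Run:
```python
from look import *
stat([.463,-.3587,.16])
c=cam("wrist"); save(c,"w8.png");W=world(c); Z=W[...,2]; m=(abs(Z-.067)<.004)&(abs(W[...,1]-.25)<.08)&(abs(W[...,0]-.53)<.1); P=W[m]; print(m.sum(),cv2.minAreaRect(P[:,:2].astype(np.float32)) if len(P)>5 else 0)
```

```text
t 33.0 pos [0.4861 0.2542 0.1638] yawx 89.41 tilt [ 0.001  0.004 -1.   ] j [ 0.12  0.29 -0.8   1.7   0.22  1.25 -0.74] F [ 0.4 -0.1  0. ] w 0.0677 g 0.0
[0.463, -0.3587, 0.16] -> [-15.33  -0.42   0.07]
3058 ((0.4853830337524414, 0.2543317973613739), (0.05103325471282005, 0.051252223551273346), 34.88396453857422)
```

Emit:
carry_out --pt "-0.5 0 0 0 0 0" --pt "-0.9 0 0 0 0 0" --pt "-0.9 0 0 0 0 0" --pt "-0.9 0 0 0 0 0" --pt "-0.9 0 0 0 0 0" --pt "-0.9 0 0 0 0 0" --pt "-0.9 0 0 0 0 0" --pt "-0.9 0 0 0 0 0" --pt "-0.9 0 0 0 0 0" --pt "-0.9 0 0 0 0 0" --pt "-0.9 0 0 0 0 0" --pt "-0.9 -0.1 0 0 0 0" --pt "-0.9 -0.1 0 0 0 0" --pt "-0.9 -0.1 0 0 0 0" --pt "-0.9 -0.1 0 0 0 0" --pt "-0.9 0 0 0 0 0" --pt "-0.9 0 0.3 0 0 0" --pt "-0.43 0 0.8 0 0 0" --pt "0 0 0 0 0 0" --pt "0 0 0 0 0 0" --fingers 86

```text
time: 35.52
ee_pos: [0.4632, -0.3585, 0.1175]
eef_rot: [0.71, 0.704, 0.0, -0.0]
ft_force: [-0.3, 0.7, 0.4]
width: 0.0861
grip_force: 0.0
```

Run:
```python
from look import *
stat([.4628,-.3587,.011]); cans()
c=cam("wrist"); W=world(c); Z=W[...,2]; m=(abs(Z-.062)<.004)&(abs(W[...,1]+.3587)<.06)&(abs(W[...,0]-.463)<.05); P=W[m]; print(m.sum(),cv2.minAreaRect(P[:,:2].astype(np.float32)) if len(P)>5 else 0)
```

```text
t 35.5 pos [ 0.4632 -0.3585  0.1175] yawx 89.46 tilt [ 0.001  0.    -1.   ] j [ 0.88  0.34 -0.37  1.67  0.13  1.16  0.48] F [-0.3  0.7  0.4] w 0.0861 g 0.0
[0.4628, -0.3587, 0.011] -> [-0.01 -0.01  2.66]
top [421. 162.] 265 [ 0.6443 -0.3891] [0.048 0.052] [128.  93. 104.]
top [387. 182.] 277 [ 0.5862 -0.2954] [0.05 0.05] [128.  97. 107.]
top [411. 228.] 252 [ 0.4636 -0.3543] [0.05  0.042] [89. 85. 80.]
top [415. 274.] 326 [ 0.3491 -0.3586] [0.05 0.05] [95. 80. 39.]
4093 ((0.46083298325538635, -0.3577440679073334), (0.05076571926474571, 0.05135290324687958), 78.586669921875)
```

Emit:
carry_out --pt "0 -0.02 0.6 0 0 0" --pt "0 0 0.7 0 0 0" --pt "0 0 0.6 0 0 0" --pt "0 0 0.45 0 0 0" --pt "0 0 0.3 0 0 0" --pt "0 0 0 0 0 0" --pt "0 0 0 0 0 0"

```text
time: 36.5
ee_pos: [0.4625, -0.36, 0.0118]
eef_rot: [0.711, 0.703, 0.0, 0.001]
ft_force: [0.1, -0.5, 0.4]
width: 0.086
grip_force: 0.0
```

Emit:
carry_out --pt "0 0 0 0 0 0" --pt "0 0 0 0 0 0" --pt "0 0 0 0 0 0" --pt "0 0 0 0 0 0" --pt "0 0 0 0 0 0" --fingers 40 --force 25

```text
time: 37.12
ee_pos: [0.462, -0.3597, 0.0111]
eef_rot: [0.711, 0.703, -0.0, 0.0]
ft_force: [-0.6, 0.1, 1.4]
width: 0.0551
grip_force: 25.0
```

Emit:
carry_out --pt "0 0 -0.4 0 0 0" --pt "0 0 -0.8 0 0 0" --pt "0 0 -0.9 0 0 0" --pt "0 0 -0.9 0 0 0" --pt "0 0 -0.7 0 0 0"

```text
time: 37.75
ee_pos: [0.4623, -0.3596, 0.1616]
eef_rot: [0.711, 0.703, 0.0, 0.001]
ft_force: [0.2, -0.3, -2.3]
width: 0.0553
grip_force: 25.0
```

Emit:
carry_out --pt "0.5 0 0 0 0 0" --pt "0.9 0 0 0 0 0" --pt "0.9 0 0 0 0 0" --pt "0.9 0.2 0 0 0 0" --pt "0.9 0.2 0 0 0 0" --pt "0.9 0.2 0 0 0 0" --pt "0.9 0.2 0 0 0 0" --pt "0.9 0.2 0 0 0 0" --pt "0.9 0.3 0 0 0 0" --pt "0.9 0.3 0 0 0 0" --pt "0.9 0.3 0 0 0 0" --pt "0.9 0.3 0 0 0 0" --pt "0.9 0.3 0 0 0 0" --pt "0.9 0.3 0 0 0 0" --pt "0.9 0 0 0 0 0" --pt "0.9 0 0 0 0 0" --pt "0.9 0 0 0 0 0" --pt "0.3 0 0 0 0 0" --pt "0 0 0 0 0 0" --pt "0 0 0 0 0 0"

```text
time: 40.25
ee_pos: [0.5805, 0.2455, 0.1586]
eef_rot: [0.711, 0.703, -0.001, 0.0]
ft_force: [0.3, -0.0, -1.8]
width: 0.0555
grip_force: 25.0
```

Run:
```python
from look import *
stat([.5817,.2475,.0175])
```

```text
t 40.2 pos [0.5805 0.2455 0.1586] yawx 89.31 tilt [-0.001 -0.    -1.   ] j [ 0.04  0.46 -0.69  1.48  0.3   1.31 -0.69] F [ 0.3 -0.  -1.8] w 0.0555 g 25.0
[0.5817, 0.2475, 0.0175] -> [0.05 0.03 3.53]
```

Emit:
carry_out --pt "0.05 0.03 0.7 0 0 0" --pt "0 0 0.8 0 0 0" --pt "0 0 0.7 0 0 0" --pt "0 0 0.5 0 0 0" --pt "0 0 0.4 0 0 0" --pt "0 0 0.3 0 0 0" --pt "0 0 0.13 0 0 0" --pt "0 0 0 0 0 0" --pt "0 0 0 0 0 0"

```text
time: 41.38
ee_pos: [0.5819, 0.2494, 0.0184]
eef_rot: [0.711, 0.703, 0.0, 0.0]
ft_force: [-0.3, 1.1, -2.3]
width: 0.0556
grip_force: 25.0
```

Emit:
carry_out --pt "0 0 0 0 0 0" --pt "0 0 0 0 0 0" --pt "0 0 0 0 0 0" --pt "0 0 -0.4 0 0 0" --pt "0 0 -0.8 0 0 0" --pt "0 0 -0.9 0 0 0" --pt "0 0 -0.9 0 0 0" --pt "0 0 -0.9 0 0 0" --pt "-0.5 0 0 0 0 0" --pt "-0.9 0 0 0 0 0" --pt "-0.9 0 0 0 0 0" --pt "-0.9 0 0 0 0 0" --pt "-0.9 -0.2 0 0 0 0" --pt "-0.9 -0.3 0 0 0 0" --pt "-0.9 -0.5 0 0 0 0" --pt "-0.9 -0.5 0 0 0 0" --pt "-0.5 0 0 0 0 0" --pt "0 0 0 0 0 0" --pt "0 0 0 0 0 0" --fingers 68

```text
time: 43.75
ee_pos: [0.5184, -0.0413, 0.1738]
eef_rot: [0.711, 0.704, 0.0, -0.0]
ft_force: [0.6, 0.7, 0.1]
width: 0.0681
grip_force: 0.0
```

Run:
```python
from look import *
stat([.5217,-.0461,.0230])
for n in("top","side","wrist"):
    c,W=cans(n) if n=="top" else (cam(n),None); W=world(c); Z=W[...,2]; save(c,n+"9.png")
    for nm,z,x,y,h in(("wing",.068,.521,-.046,.04),("pad ear/plate",.024,.521,-.046,.14),("can",.067,.53,.25,.09)):
        m=(abs(Z-z)<.004)&(abs(W[...,0]-x)<h)&(abs(W[...,1]-y)<h); P=W[m]
        if len(P)>40: print(n,nm,len(P),[np.round(q,4).tolist() for q in cv2.minAreaRect(P[:,:2].astype(np.float32))])
```

```text
t 43.8 pos [ 0.5184 -0.0413  0.1738] yawx 89.44 tilt [ 0.  0. -1.] j [ 0.56  0.18 -0.62  1.76  0.11  1.24 -0.1 ] F [0.6 0.7 0.1] w 0.0681 g 0.0
[0.5217, -0.0461, 0.023] -> [-0.12  0.08  3.77]
top [421. 162.] 277 [ 0.6422 -0.3886] [0.05  0.051] [124.  90. 101.]
top [386. 182.] 279 [ 0.5862 -0.2955] [0.051 0.049] [124.  93. 103.]
top [433. 193.] 287 [ 0.5596 -0.4147] [0.048 0.05 ] [124.  90. 101.]
top [415. 274.] 318 [ 0.3491 -0.3592] [0.05  0.051] [127. 128.  63.]
top pad ear/plate 1021 [[0.5292, 0.0333], [0.2402, 0.0549], 1.796]
top can 606 [[0.5369, 0.2502], [0.1646, 0.1794], 0.0557]
side wing 112 [[0.5222, -0.0472], [0.0165, 0.0574], 0.4677]
side pad ear/plate 4684 [[0.5228, -0.0479], [0.1963, 0.2376], 85.3338]
side can 919 [[0.5294, 0.251], [0.1915, 0.1568], 84.2663]
wrist wing 1206 [[0.5213, -0.0452], [0.0557, 0.0155], 89.4385]
wrist pad ear/plate 37121 [[0.5221, -0.0377], [0.1765, 0.2368], 85.3162]
```

View pics/top9.png

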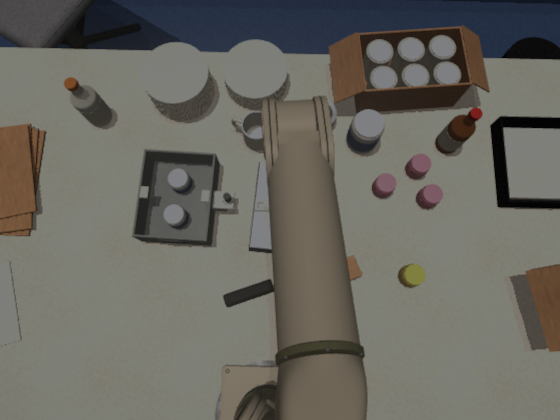

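Both cans stand in the chest at (180,180) and (175,215), the pin is parked at (227,198), and no blue can is left on the desk. I'll fetch the cover.

Emit:
carry_out --pt "-0.12 0.08 0.7 0 0 0" --pt "0 0 0.8 0 0 0" --pt "0 0 0.8 0 0 0" --pt "0 0 0.7 0 0 0" --pt "0 0 0.4 0 0 0" --pt "0 0 0.25 0 0 0" --pt "0 0 0.1 0 0 0" --pt "0 0 0 0 0 0" --pt "0 0 0 0 0 0" --fingers 45

```text
time: 45.02
ee_pos: [0.5221, -0.0471, 0.0244]
eef_rot: [0.711, 0.703, 0.0, 0.001]
ft_force: [0.5, 0.2, -0.7]
width: 0.0449
grip_force: 0.0
```

Emit:
carry_out --pt "0 0 0 0 0 0" --pt "0 0 0 0 0 0" --pt "0 0 0 0 0 0" --pt "0 0 0 0 0 0" --pt "0 0 0 0 0 0" --pt "0 0 0 0 0 0" --fingers 6 --force 50

```text
time: 45.78
ee_pos: [0.5217, -0.047, 0.0238]
eef_rot: [0.711, 0.703, -0.0, 0.0]
ft_force: [-0.3, -0.0, 0.4]
width: 0.0154
grip_force: 50.0
```

Run:
```python
from look import *
stat()
```

```text
t 45.8 pos [ 0.5217 -0.047   0.0238] yawx 89.4 tilt [-0.  0. -1.] j [ 0.51  0.36 -0.58  1.9   0.24  0.95 -0.19] F [-0.3 -0.   0.4] w 0.0154 g 50.0
```

Emit:
carry_out --pt "0 0 -0.3 0 0 0" --pt "0 0 -0.6 0 0 0" --pt "0 0 -0.8 0 0 0" --pt "0 0 -0.8 0 0 0" --pt "0 0 -0.8 0 0 0" --pt "0 0 -0.5 0 0 0" --pt "0.4 0 0 0 0 0" --pt "0.8 0 0 0 0 0" --pt "0.8 0 0 0 0 0" --pt "0.8 0 0 0 0 0" --pt "0.8 0 0 0 0 0" --pt "0.8 0 0 0 0 0" --pt "0.8 0.1 0 0 0 0" --pt "0.8 0.12 0 0 0 0" --pt "0.8 0 0 0 0 0" --pt "0.59 0 0 0 0 -0.3" --pt "0 0 0 0 0 0" --pt "0 0 0 0 0 0" --pt "0 0 0 0 0 0"

```text
time: 48.15
ee_pos: [0.5335, 0.2475, 0.1754]
eef_rot: [0.696, 0.718, -0.0, 0.0]
ft_force: [0.0, 0.3, -4.7]
width: 0.0155
grip_force: 50.0
```

Run:
```python
from look import *
stat([.5337,.2486,.11])
```

```text
t 48.1 pos [0.5335 0.2475 0.1754] yawx 91.72 tilt [-0.001 -0.    -1.   ] j [ 0.11  0.37 -0.77  1.57  0.26  1.31 -0.67] F [ 0.   0.3 -4.7] w 0.0155 g 50.0
[0.5337, 0.2486, 0.11] -> [0.03 0.01 1.63]
```

Emit:
carry_out --pt "0 0 0.5 0 0 0" --pt "0 0 0.5 0 0 0" --pt "0 0 0.4 0 0 0" --pt "0 0 0.2 0 0 0" --pt "0 0 0 0 0 0" --pt "0 0 0 0 0 0"

```text
time: 48.9
ee_pos: [0.5339, 0.2488, 0.1123]
eef_rot: [0.696, 0.718, 0.0, 0.0]
ft_force: [-0.7, 0.6, -3.8]
width: 0.0159
grip_force: 50.0
```

Run:
```python
from look import *
stat([.5337,.2486,.092])
```

```text
t 48.9 pos [0.5339 0.2488 0.1123] yawx 91.8 tilt [ 0.     0.001 -1.   ] j [ 0.09  0.43 -0.75  1.65  0.31  1.19 -0.7 ] F [-0.7  0.6 -3.8] w 0.0159 g 50.0
[0.5337, 0.2486, 0.092] -> [-0.   -0.    0.51]
```

Emit:
carry_out --pt "0 0 0.1 0 0 0" --pt "0 0 0.1 0 0 0" --pt "0 0 0.1 0 0 0" --pt "0 0 0.1 0 0 0" --pt "0 0 0.08 0 0 0" --pt "0 0 0 0 0 0" --pt "0 0 0 0 0 0"

```text
time: 49.78
ee_pos: [0.5336, 0.2485, 0.0926]
eef_rot: [0.696, 0.718, 0.0, 0.0]
ft_force: [0.2, 0.4, -4.3]
width: 0.0154
grip_force: 50.0
```

Emit:
carry_out --pt "0 0 0.03 0 0 0" --pt "0 0 0 0 0 0" --pt "0 0 0 0 0 0"

```text
time: 50.15
ee_pos: [0.5337, 0.2486, 0.0918]
eef_rot: [0.696, 0.718, 0.0, 0.0]
ft_force: [-2.5, -1.3, 3.2]
width: 0.0156
grip_force: 50.0
```

It makes contact at the flush height, so I'll latch by turning anticlockwise.

Emit:
carry_out --pt "0 0 0 0 0 -0.7" --pt "0 0 0 0 0 -0.7" --pt "0 0 0 0 0 -0.7" --pt "0 0 0 0 0 -0.7" --pt "0 0 0 0 0 -0.7" --pt "0 0 0 0 0 -0.7" --pt "0 0 0 0 0 -0.7" --pt "0 0 0 0 0 -0.7" --pt "0 0 0 0 0 -0.7" --pt "0 0 0 0 0 -0.7" --pt "0 0 0 0 0 -0.7" --pt "0 0 0 0 0 -0.7" --pt "0 0 0 0 0 -0.7" --pt "0 0 0 0 0 -0.7" --pt "0 0 0 0 0 -0.7" --pt "0 0 0 0 0 -0.25" --pt "0 0 0 0 0 0" --pt "0 0 0 0 0 0"

```text
time: 52.4
ee_pos: [0.5341, 0.2489, 0.0918]
eef_rot: [0.02, 1.0, 0.0, 0.001]
ft_force: [2.4, 2.9, 3.5]
width: 0.0159
grip_force: 50.0
```

Run:
```python
from look import *
stat(); print(read_state()["torque"])
```

```text
t 52.4 pos [0.5341 0.2489 0.0918] yawx 177.73 tilt [-0.001  0.001 -1.   ] j [ 0.27  0.56 -1.03  1.66  0.5   1.22  0.66] F [2.4 2.9 3.5] w 0.0159 g 50.0
[ 0.73044304 -0.7124994   0.03779802]
```

Turned back to 177.7°, its original latched direction. I'll release, retreat and check.

Emit:
carry_out --pt "0 0 0 0 0 0" --pt "0 0 0 0 0 0" --pt "0 0 0 0 0 0" --pt "0 0 0 0 0 0" --pt "0 0 -0.3 0 0 0" --pt "0 0 -0.6 0 0 0" --pt "0 0 -0.9 0 0 0" --pt "0 0 -1 0 0 0" --pt "0 0 -1 0 0 0" --pt "0.8 0 0 0 0 0" --pt "0.8 0 0 0 0 0" --pt "0.8 0 0 0 0 0" --pt "0 0 0 0 0 0" --pt "0 0 0 0 0 0" --fingers 45 --force 20

```text
time: 54.15
ee_pos: [0.4382, 0.2519, 0.2439]
eef_rot: [0.02, 1.0, -0.0, 0.001]
ft_force: [-0.0, 0.0, -0.3]
width: 0.0451
grip_force: 0.0
```

Run:
```python
from look import *
stat()
for n in("top","side","wrist"):
    c=cam(n); W=world(c); Z=W[...,2]; save(c,n+"10.png")
    m=(abs(Z-.092)<.006)&(abs(W[...,0]-.534)<.13)&(abs(W[...,1]-.25)<.105)
    P=W[m]
    if len(P)>200:
        A=np.c_[P[:,:2]-[.534,.25],np.ones(len(P))]; k=np.linalg.lstsq(A,P[:,2],rcond=None)[0]; print(n,"plate",len(P),k.round(4),[np.round(q,4).tolist() for q in cv2.minAreaRect(P[:,:2].astype(np.float32))])
    m=(abs(Z-.135)<.005)&(abs(W[...,0]-.534)<.04)&(abs(W[...,1]-.25)<.04); P=W[m]
    if len(P)>40: print(n,"wing",len(P),[np.round(q,4).tolist() for q in cv2.minAreaRect(P[:,:2].astype(np.float32))])
i=cv2.imread("pics/side10.png"); cv2.imwrite("pics/s10c.png",cv2.resize(i[180:390,80:360],(800,600)))
```

```text
t 54.1 pos [0.4382 0.2519 0.2439] yawx 177.76 tilt [-0.001 -0.    -1.   ] j [ 0.49  0.21 -1.22  1.67  0.2   1.4   0.77] F [-0.   0.  -0.3] w 0.0451 g 0.0
top plate 3970 [0.001  0.0013 0.0926] [[0.5355, 0.2485], [0.1933, 0.2383], 87.9525]
top wing 73 [[0.5459, 0.248], [0.0157, 0.0309], 83.7422]
side plate 6650 [ 0.001  -0.0013  0.0923] [[0.5346, 0.2472], [0.1939, 0.2392], 87.9991]
wrist plate 18657 [ 0.0007 -0.0004  0.0918] [[0.5019, 0.2506], [0.1925, 0.1758], 87.9082]
wrist wing 484 [[0.544, 0.2489], [0.0149, 0.0305], 87.5642]
```

View pics/s10c.png

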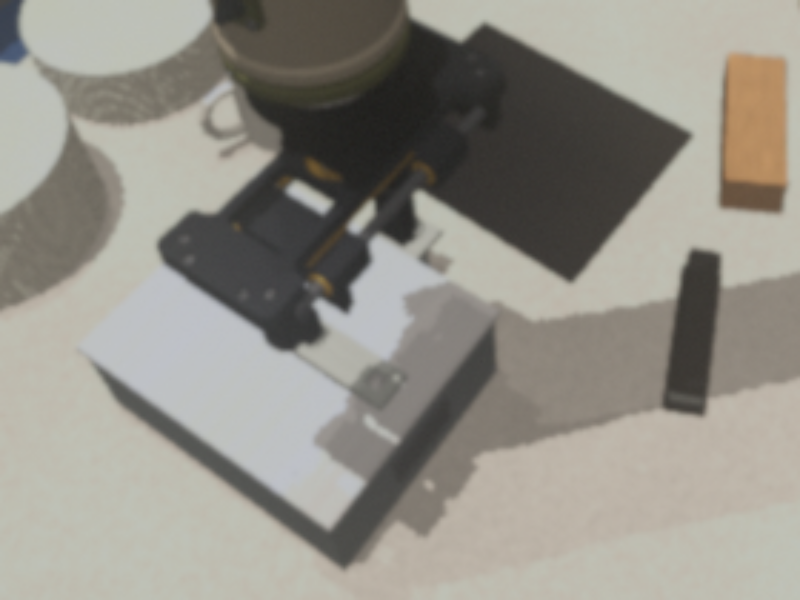

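The crop shows the cover sitting flush, at 92 mm and level, with the ear along the cover at (375,380). I'll confirm the pin and the ear direction, then hand in.

Run:
```python
from look import *
for n in("top10","side10","wrist10"):
    W=np.load(f"pics/{n}.png.npz")["W"]; Z=W[...,2]
    m=(abs(Z-.094)<.006)&(abs(W[...,0]-.529)<.025)&(abs(W[...,1]-.116)<.02); print(n,m.sum(),W[m].mean(0) if m.sum() else 0)
    m=(abs(Z-.0995)<.002)&(abs(W[...,0]-.465)<.03)&(abs(W[...,1]-.252)<.03); P=W[m]
    if m.sum()>30: print(" ear",cv2.minAreaRect(P[:,:2].astype(np.float32)))
print(r.close_job())
```

```text
top10 43 [0.52996828 0.11561739 0.09585575]
side10 3 [0.52245771 0.11182584 0.09111106]
 ear ((0.4667993485927582, 0.250558078289032), (0.030702322721481323, 0.056924913078546524), 87.94219970703125)
wrist10 0 0
 ear ((0.46590325236320496, 0.2522040605545044), (0.029431011527776718, 0.05893383547663689), 87.40931701660156)
the job is handed in; nothing more can be done
None
```

The job is done and handed in: both blue cans stand in the chest, the cover sits flush and latched, the pin is parked in the notch, and nothing else on the desk was deliberately moved; the judge's result is not shown.

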